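Change gear on the tube roller and start it

ROBOT

A 6-joint arm with a two-finger parallel gripper is mounted at the origin on a cart in front of the work surface, level with it; the furniture and walls round the work are solid. World frame = base frame: x ahead of the robot, y to its left, z up, the work surface at z = 0. Lengths are in mm, angles in rad, forces in N, time in s.
With the tool pointing down it reaches from about 400 to 925 mm from the base axis. Payload 12.5 kg.
Tool frame: the origin (TCP) lies midway between the tips of the shut fingers; the grasp point (between the pads) lies 19 mm behind it (env.tcp_to_grasp is the distance from the TCP to the grasp point, in mm); z points along the fingers, y is the line along which they close (so a half turn about z gives the same grasp; the last joint's range is limited). The gripper opens to 95 mm and grips with 3 to 60 N. Pads are 20 mm wide; open, the fingers measure 119 mm over their backs; the gripper's body (75 mm by 180 mm) begins 59 mm behind the grasp point.
Start: joints at [-1.4, 0.491, 1.559, -0, 1.092, -0.106], TCP at [170.822, -601.221, 214.661] pointing down, gripper open.
Joint ranges: [-3.1, 3.1], [-0.84, 2.19], [0.05, 2.79], [-1.13, 4.28], [0.06, 2.93], [-2.69, 2.69]. Speed limits (rad/s): [2.22, 2.22, 2.79, 3.14, 3.14, 3.14].

INTERFACE

Orientations are given as [roll, pitch, yaw] about the fixed x, y, z axes, in that order (R = Rz(yaw) Ry(pitch) Rx(roll)).
In Python, from cell import env gives the robot as it stands. The module is installed in compiled form; this text tells all that it offers.
- The arm moves only by the tool step_arm, never from a script. Its argument "plan" is a list that holds one entry, the list of rows, each a list of 5 numbers: the shift along the tool's x, y, z in mm, then the turn about the tool's z in degrees, then the opening, from -1 (shut) to 1 (fully open). A call has 1 to 8 rows; each row is the pose to reach, as a shift and turn from the pose commanded when the call began, along the tool's axes at that moment; what a row does not reach only later rows make up. A row lasts 1/12 s, in which the tool goes at most 41.7 mm and 7.16 degrees, less where a joint would pass 70% of its speed; a pose out of reach is approached as far as the arm can. A call with a gripper value outside its range is refused whole. The fingers move at their own pace and stop on an object; the grip force is fixed at half the most. Time passes only in rows, so rows that repeat a pose let the fingers close. It gives the time, the measured TCP pose, the force, the opening and the grip force at its end, in the units of the state.
- env.state(): the state, without advancing time (a new reading comes with each control period).
- env.read_camera(name): name is "side" or "top"; returns the picture (400x640x3 uint8, blue, green, red); there is no depth.
- env.get_calibration(name): a dict with "K" (3x3 intrinsics, pixels), "D" ([k1, k2, p1, p2, k3] as OpenCV has them; the pictures are not rectified), "extrinsics" (4x4, takes a point from world to camera coordinates). Camera axes: x right, y up, looking along -z (the intrinsics and any distortion apply to the point x, -y, -z); pixel columns grow to the right and rows downward; lengths in mm; the calibration is good to about 2 mm. A picture is of the moment at which its call begins. get_calibration takes no time and is no camera call.
- env.job_done(): hands the job in; it is judged then, once.
The state is a dict: "t": time; "joints": joint angles; "qvel": joint speeds; "tau": joint torques, N m; "eef_pos": TCP position; "tcp_rot": TCP orientation; "ft_force": force on the tool from outside, world axes, zero at the start; "moment": the same for the moment, N m; "opening": opening from 0.0 (shut) to 1.0 (fully open); "grip_force": force on a finger pad.
Only numpy, scipy, OpenCV 4.12 (cv2) and the standard library are available. Lean on these libraries where they do the work, as an engineer would, in place of code of your own. Each camera call takes 0.05 s, during which the arm holds its last target. There are 200 camera calls.

TASK

The gear lever of the tube roller stands in the left-hand lane of its H-shaped gate. Push it by its black ball out of that lane, across the gate and fully home into the slot that ends at the blue tag, then press the green start button right down and let it come up again. Do it all by pushing with the fingertips or the outside of the fingers, never with the lever between the fingers, and leave the tube, the marker and the vials where they are; finish clear of everything.

Things in the scene. Friction and masses are not known exactly. Their poses are not given: they have to be found in the camera images.
- mixer: Bench tube roller, white, fixed. Origin on the worktop under the middle of the gate; x to its back (away from the operator), y to its left, z up. Sizes in its frame, mm: control head x -75 to 75, y -130 to 75, top z = 70; behind it, x 75 to 172, rollers with a tube on them (tube top z = 94, blue cheeks 84).
- gate_center (a point): Middle of the grey gate plate's top, z = 78 mm, on the mixer's z axis; plate x -50 to 50, y -36 to 36. The gate is an H: two lanes along x at y = 16 (left) and -16 (right), 12.5 mm wide, joined at x = 0 by a cross passage along y, 16 mm wide, with rounded corners. Each lane has a near slot (-x) and a far slot (+x).
- lever_ball (a point): Centre of the gear lever's black ball, 32 mm across, 115 mm from the pivot (mixer's z axis, z = 10 mm); z = 118 to 125. In mixer x, y, mm: y = 27 in the left lane, -27 in the right (3 play); x = -33 / 33 fully home near / far; x = 0 (6 play) to cross. A steel stalk 9 mm thick goes down through the gate. It stays where left; 1 to 2 N at the ball moves it; gate and slot ends stop it.
- lever_neck (a point): Point on the stalk where it passes the gate plate, 68 mm from the pivot towards the ball. Fully home in a slot it is 18 to 19 mm, seen from above, from the centre of the tag at the end of that slot.
- shift_along (a joint): Gear lever fore and aft, rad: 0 upright in the cross passage, -0.29 fully home in a near slot (towards the operator, mixer -x), +0.29 fully home in a far slot. It starts between -0.285 and -0.12 in the left lane.
- shift_across (a joint): Gear lever sideways, rad: +0.24 in the left lane (mixer +y), -0.24 in the right lane.
- blue_tag_center (a point): Centre of the blue tag, a fixed disc 16 mm across and 4 mm thick on the gate plate (its top at z = 82 mm). It marks the slot it lies beyond the end of: at mixer x = -38 (near right slot) or x = +38 (far right slot), y = -16 mm.
- yellow_tag_center (a point): Centre of the like yellow tag; it marks the other slot of the right lane.
- start_top (a point): Centre of the top of the green start button, 28 mm across, in a black housing 44 mm across, at mixer x = -10, y = -98, z = 92 mm when up; housing rim at z = 82. It is pressed straight down.
- start (a joint): Start button: 0 up, 0.006 m right down; a spring gives 1.5 N at the top and 5 N at the bottom and brings it back up.
- tube: Loose capped tube, white with orange cap, 20x116x20 mm, lying in the valley between the rollers along mixer y; origin at the centre of its underside. To be left alone.
- marker: Loose marker pen, white and blue, 17x135x16 mm, lying along mixer x to the left of the tube roller; origin at the centre of its underside. To be left alone.
- vial_red: Loose cryovial with red cap, 13x13x48 mm, standing to the right of the tube roller; origin at the centre of its underside. To be left alone.
- vial_yellow: The same with yellow cap.

How it is judged (in metres and radians):
On the way, in this order (a step that is already met when the one before it is completed fails the run):
1. the lever is fully home in the slot at the blue tag (horizontal distance between lever_neck and blue_tag_center below 0.0225 m), for 0.2 s.
2. the start button is pressed right down (value of joint start above 0.0045 m), for 0.1 s.
At the end, for the whole second after the job is handed in: The lever rests in the slot at the blue tag (neck within 22.5 mm of the tag's centre seen from above, that is within about 4 mm of the slot's end), and the start button has come up again (less than 1.5 mm down) (horizontal distance between lever_neck and blue_tag_center below 0.0225 m and value of joint start below 0.0015 m and velocity of joint shift_along between -0.05 and 0.05 rad/s); the robot touches nothing.
It fails at once if the start button is pressed while the lever is not home in the slot at the blue tag (value of joint start above 0.003 m and not (horizontal distance between lever_neck and blue_tag_center below 0.0225 m)).
It fails at once if the lever is taken between the fingers (horizontal distance between the grasp point and lever_ball below 0.01 m and height (world z) of the grasp point below 0.14 m).
It fails at once if the tube, the marker or a vial is lifted, tipped over or shoved more than 15 mm (distance of any of tube, marker, vial_red, vial_yellow from where it was at the start of the episode above 0.015 m or angle between any of vial_red, vial_yellow's own z axis and vertical above 0.6 rad).
It also fails if it takes over 58 s, if anything falls off the work surface, if the arm or the gripper's body presses on something with over 40 N, if the wrist force passes 120 N, or if a joint passes its speed limit or range.

## Working session

There is one attempt and no reset: what is moved stays moved. The work goes in short steps, Python scripts to look and compute and a tool call to move; the robot and the scene stay as the last step left them, time stands still between calls to the robot, and variables do not carry over. Pictures are saved under pics/ and viewed, at most 10 in all, crops included, and the job is handed in when it is done.

Besides the shell and the picture viewer there is one more tool, called after "Call:" as name([rows], argument=value, ...), one row to a line, values as JSON. step_arm: Moves the arm, as the interface text tells. Its arguments: {"type":"object","properties":{"plan":{"type":"array"}},"required":["plan"]}

```bash
mkdir -p pics
cat > h.py <<'E'
import numpy as np,cv2
from cell import env
def ray(n,u,v):
    c=env.get_calibration(n);K=np.array(c["K"],float);D=np.array(c["D"],float);T=np.array(c["extrinsics"],float)
    p=cv2.undistortPoints(np.array([[[u,v]]],float),K,D)[0,0]
    R,t=T[:3,:3],T[:3,3]
    return -R.T@t, R.T@np.array([p[0],-p[1],-1.])
def onz(n,u,v,z):
    o,d=ray(n,u,v);return o+d*(z-o[2])/d[2]
def proj(n,P):
    c=env.get_calibration(n);K=np.array(c["K"],float);D=np.array(c["D"],float);T=np.array(c["extrinsics"],float)
    q=T[:3,:3]@np.array(P,float)+T[:3,3]
    return cv2.projectPoints(np.array([[q[0],-q[1],-q[2]]]),np.zeros(3),np.zeros(3),K,D)[0].ravel()
def tri(a,b):
    (o1,d1),(o2,d2)=a,b
    s=np.linalg.lstsq(np.c_[d1,-d2],o2-o1,rcond=None)[0]
    p,q=o1+s[0]*d1,o2+s[1]*d2
    return (p+q)/2,np.linalg.norm(p-q)
E
python3 - <<'E'
from h import *
for n in("top","side"):
    cv2.imwrite(f"pics/{n}0.png",env.read_camera(n)); print(n,ray(n,320,200))
s=env.state();print(s["t"],s["eef_pos"],s["tcp_rot"],s["opening"])
E
```

```text
top (array([ 543.09723222,   32.43826146, 1233.16771329]), array([ 0.10348393, -0.0389396 , -0.99401591]))
side (array([ 488.15043938, -740.27135709,  433.80421323]), array([ 0.20038664,  0.8910693 , -0.40727219]))
0.1 [ 170.79606413 -600.98192765  214.13820128] [-3.14061778e+00 -9.59319074e-05  2.76836103e-01] 0.9977407552648901
```

View pics/top0.png

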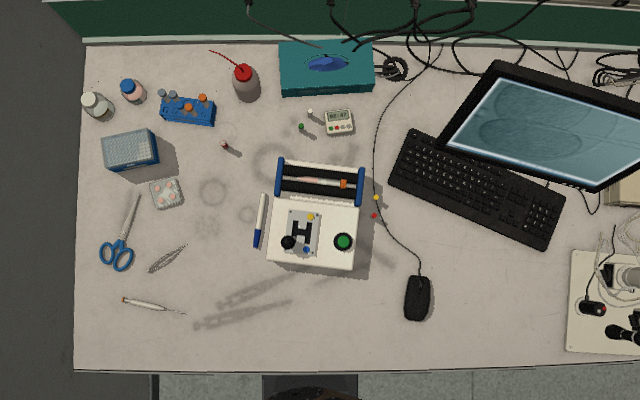

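View pics/side0.png

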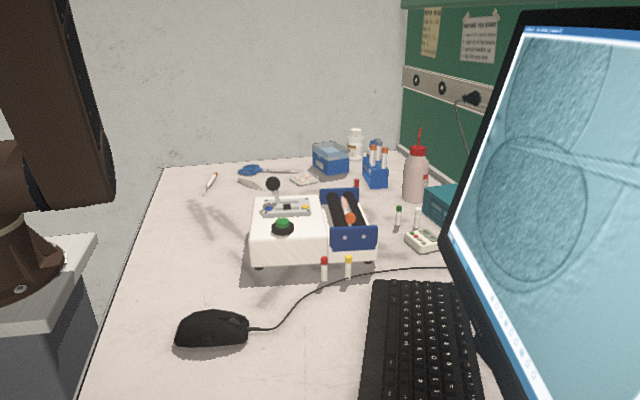

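The top view shows the black ball at about (289,242), the blue tag (306,250) in the near-right slot, the yellow tag (311,216) and the green button (344,241). The vials are at (375,197–215). In the side view the ball is at about (273,184) and the button at (283,226).

```bash
cat > m.py <<'E'
from h import *
def blob(n,im,box,f):
    x0,y0,x1,y1=box;h=cv2.cvtColor(im,cv2.COLOR_BGR2HSV)[y0:y1,x0:x1].astype(int)
    m=f(h[...,0],h[...,1],h[...,2]).astype(np.uint8)
    k,l,s,c=cv2.connectedComponentsWithStats(m)
    i=1+s[1:,4].argmax();return c[i]+[x0,y0],s[i]
blk=lambda h,s,v:v<50
grn=lambda h,s,v:(abs(h-65)<20)&(s>100)&(v>50)
blu=lambda h,s,v:(abs(h-110)<15)&(s>120)&(v>60)
yel=lambda h,s,v:(abs(h-25)<8)&(s>120)&(v>100)
def fit(pts):  # mixer xy -> world (rigid)
    M=np.array([p[0] for p in pts],float);W=np.array([p[1] for p in pts])
    a,b=M-M.mean(0),W-W.mean(0)
    th=np.arctan2((a[:,0]*b[:,1]-a[:,1]*b[:,0]).sum(),(a*b).sum())
    R=np.array([[np.cos(th),-np.sin(th)],[np.sin(th),np.cos(th)]])
    t=W.mean(0)-R@M.mean(0);return th,R,t,W-(M@R.T+t)
E
python3 - <<'E'
from m import *
t=env.read_camera("top");s=env.read_camera("side")
b,sb=blob("top",t,(278,230,298,252),blk);B,sB=blob("side",s,(262,174,284,193),blk)
g,sg=blob("top",t,(330,230,358,253),grn)
bl,s1=blob("top",t,(299,243,313,256),blu)
ye,s2=blob("top",t,(303,209,318,223),yel)
G,sG=blob("side",s,(265,212,300,240),grn)
for q in ((b,sb),(B,sB),(g,sg),(bl,s1),(ye,s2),(G,sG)):print(q)
p,e=tri(ray("top",*b),ray("side",*B));print("ball",p,e)
print("green tri",tri(ray("top",*g),ray("side",*G)))
W=[onz("top",*g,92)[:2],onz("top",*bl,82)[:2],onz("top",*ye,82)[:2]]
th,R,tt,r=fit(list(zip([(-10,-98),(-38,-16),(38,-16)],W)))
print("yaw",th,"org",tt,"res",r); print("ball mixer",R.T@(p[:2]-tt))
for n,u in(("red",(374,215)),("yel",(376,197))):
  q=onz("top",*u,48);print(n,q,R.T@(q[:2]-tt))
o=onz("top",*b,120);print("ball z120",R.T@(o[:2]-tt))
cv2.imwrite("pics/c0.png",cv2.resize(t[150:280,240:390],None,fx=5,fy=4.6,interpolation=2))
E
```

```text
Traceback (most recent call last):
  File "m.py", line 6, in blob
    i=1+s[1:,4].argmax();return c[i]+[x0,y0],s[i]
        ~~~~~~~~~~~~~~^^
ValueError: attempt to get argmax of an empty sequence
```

```bash
sed -i 's/v<50/v<75/' m.py
cat > look.py <<'E'
from m import *
t=env.read_camera("top");s=env.read_camera("side")
cv2.imwrite("pics/c0.png",np.vstack([cv2.resize(t[190:270,250:370],None,fx=5,fy=5,interpolation=2)[:,:600],cv2.resize(s[170:205,240:360],None,fx=5,fy=5,interpolation=2)]))
print(t[230:252,278:298].max(2).min(),s[174:193,262:284].max(2).min())
b,sb=blob("top",t,(278,230,298,252),blk);B,sB=blob("side",s,(262,174,284,193),blk)
g,sg=blob("top",t,(330,230,358,253),grn)
bl,s1=blob("top",t,(299,243,313,256),blu)
ye,s2=blob("top",t,(303,209,318,223),yel)
G,sG=blob("side",s,(265,212,300,240),grn)
for q in ((b,sb),(B,sB),(g,sg),(bl,s1),(ye,s2),(G,sG)):print(q)
p,e=tri(ray("top",*b),ray("side",*B));print("ball",p,e)
print("green tri",tri(ray("top",*g),ray("side",*G)))
W=[onz("top",*g,92)[:2],onz("top",*bl,82)[:2],onz("top",*ye,82)[:2]]
th,R,tt,r=fit(list(zip([(-10,-98),(-38,-16),(38,-16)],W)))
print("yaw",th,"org",tt,"res",r); print("ball mixer",R.T@(p[:2]-tt))
for n,u in(("red",(374,215)),("yel",(376,197))):
  q=onz("top",*u,48);print(n,q,R.T@(q[:2]-tt))
o=onz("top",*b,120);print("ball z120",R.T@(o[:2]-tt))
E
python3 look.py
```

```text
0 54
(array([289.20918367, 240.20918367]), array([  3,   0,  17,  20, 196], dtype=int32))
(array([272.45864662, 183.15037594]), array([  4,   3,  14,  13, 133], dtype=int32))
(array([342.85123967, 241.09090909]), array([  7,   5,  13,  13, 121], dtype=int32))
(array([305.80645161, 249.        ]), array([ 4,  3,  7,  7, 31], dtype=int32))
(array([310.        , 216.26470588]), array([ 4,  5,  7,  6, 34], dtype=int32))
(array([282.18518519, 221.12962963]), array([11,  7, 13,  6, 54], dtype=int32))
ball [566.47893063  57.9583023  119.05730234] 5.7092779997987035
green tri (array([567.04236407, -64.23082967,  88.45104025]), np.float64(1.194424699054796))
yaw -0.12726367796686394 org [589.72036967  31.60073015] res [[ 0.19758144  0.34538706]
 [-0.05050894 -0.06214673]
 [-0.14707251 -0.28324033]]
ball mixer [-26.39879758  23.19460248]
red [ 630.34239781 -142.8412227    48.        ] [  62.43376113 -167.87545847]
yel [ 673.56810175 -148.32859001   48.        ] [ 106.00635357 -167.83222405]
ball z120 [-23.56531092  23.29039947]
```

View pics/c0.png

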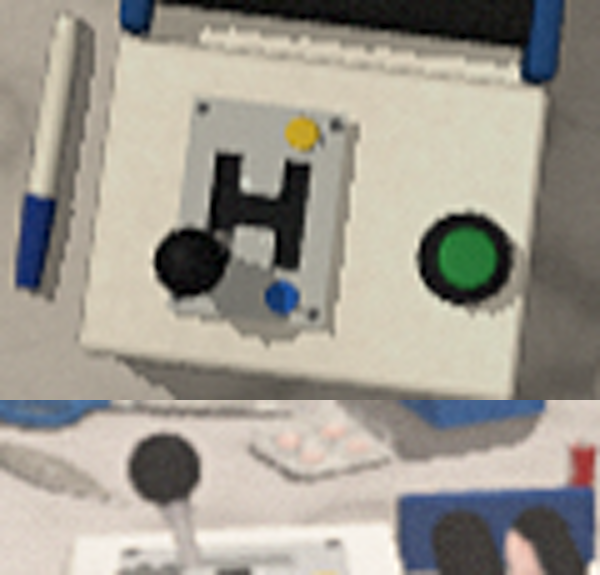

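The crop puts the true ball centre at about (288,242.4) in the top view, since the mask had merged with the gate slot. That is roughly (-28, 26) in the mixer frame. The blue tag is the near-right one.

```bash
cat > go.py <<'E'
import sys
from h import *
from scipy.spatial.transform import Rotation as Ro
th=-0.12726;tt=np.array([589.72,31.6]);R=np.array([[np.cos(th),-np.sin(th)],[np.sin(th),np.cos(th)]])
s=env.state();p=np.array(s["eef_pos"]);A=Ro.from_euler("xyz",s["tcp_rot"])
print("t",s["t"],"mixer",(R.T@(p[:2]-tt)).round(1),p[2].round(1),"yaw",s["tcp_rot"][2],"F",np.round(s["ft_force"],1),"j",np.round(s["joints"],2))
for a in sys.argv[1:]:
    x=[float(v) for v in a.split(",")]
    w=np.r_[R@x[:2]+tt,x[2]]
    print(a,"shift",A.inv().apply(w-p).round(1),"turn",np.degrees(s["tcp_rot"][2]-th).round(1))
E
python3 - <<'E'
from m import *
import go
o=onz("top",288,242.4,120);print("ball",go.R.T@(o[:2]-go.tt))
E
python3 go.py=-1 2>/dev/null; python3 go.py -74,26,214
```

```text
t 0.3 mixer [-335.2 -680.8] 214.5 yaw 0.2767945320342726 F [ 0.4 -0.9  0.4] j [-1.4   0.49  1.56 -0.    1.09 -0.11]
ball [-28.71759753  25.33683649]
t 0.3 mixer [-335.2 -680.8] 214.5 yaw 0.2767945320342726 F [ 0.4 -0.9  0.4] j [-1.4   0.49  1.56 -0.    1.09 -0.11]
-74,26,214 shift [ 518.1 -547.2    0.6] turn 23.2
```

Call:
step_arm([
  [[28,-29,0,0,-1],[56,-59,0,0,-1],[84,-88,0,0,-1],[112,-118,0,0,-1],[140,-148,0,0,-1],[168,-177,0,0,-1],[196,-207,0,0,-1],[224,-236,0,0,-1]],
])

```text
t: 0.97
eef_pos: [322.2, -311.1, 214.8]
tcp_rot: [3.141, -0.0, 0.276]
ft_force: [0.7, -0.4, -0.2]
opening: 0.493
grip_force: 0.0
```

Call:
step_arm([
  [[28,-29,0,0,-1],[56,-59,0,0,-1],[84,-88,0,0,-1],[112,-118,0,0,-1],[140,-148,0,0,-1],[168,-177,0,0,-1],[196,-207,0,0,-1],[224,-236,0,0,-1]],
])

```text
t: 1.63
eef_pos: [473.3, -22.6, 214.8]
tcp_rot: [3.141, -0.0, 0.277]
ft_force: [0.6, -1.0, -0.8]
opening: 0.005
grip_force: 0.0
```

```bash
python3 go.py -74,26,214
```

```text
t 1.6333 mixer [-108.6  -68.5] 214.8 yaw 0.2769470401140146 F [ 0.6 -1.  -0.8] j [-0.19  0.28  1.92 -0.    0.95  1.11]
-74,26,214 shift [ 69.  -73.3   0.8] turn 23.2
```

Call:
step_arm([
  [[20,-20,0,6,-1],[40,-40,0,12,-1],[60,-60,0,18,-1],[69,-73,0,23.2,-1],[69,-73,0,23.2,-1],[69,-73,0,23.2,-1]],
])

```text
t: 2.13
eef_pos: [519.0, 64.7, 214.4]
tcp_rot: [3.141, 0.001, -0.124]
ft_force: [-1.0, -1.0, 0.0]
opening: 0.006
grip_force: 0.0
```

```bash
python3 go.py -74,26,102
```

```text
t 2.1333 mixer [-74.4  23.9] 214.4 yaw -0.12422299742582132 F [-1. -1.  0.] j [-0.    0.35  1.81 -0.    0.99  1.69]
-74,26,102 shift [  0.4  -2.2 112.4] turn 0.2
```

Call:
step_arm([
  [[0,-2,30,0,-1],[0,-2,60,0,-1],[0,-2,90,0,-1],[0,-2,110,0,-1],[0,-2,112,0,-1],[0,-2,112,0,-1]],
])

```text
t: 2.63
eef_pos: [518.9, 65.3, 102.2]
tcp_rot: [3.141, 0.002, -0.127]
ft_force: [0.5, 0.5, -0.2]
opening: 0.005
grip_force: 0.0
```

Call:
step_arm([
  [[6,0,0,0,-1],[12,0,0,0,-1],[18,0,0,0,-1],[24,0,0,0,-1],[30,0,0,0,-1],[36,0,0,0,-1],[42,0,0,0,-1],[42,0,0,0,-1]],
])

```text
t: 3.3
eef_pos: [562.4, 60.8, 102.6]
tcp_rot: [-3.142, -0.001, -0.128]
ft_force: [-0.1, 0.1, -0.7]
opening: 0.005
grip_force: 0.0
```

```bash
python3 go.py -26,26,102
python3 - <<'E'
from m import *
import go
t=env.read_camera("top");s=env.read_camera("side")
cv2.imwrite("pics/c1.png",np.vstack([cv2.resize(t[190:270,250:370],None,fx=4,fy=4,interpolation=2),cv2.resize(s[160:220,230:350],None,fx=4,fy=4,interpolation=2)]))
E
```

```text
t 3.3 mixer [-30.8  25.5] 102.6 yaw -0.12815906867521587 F [-0.1  0.1 -0.7] j [-0.01  0.55  1.82 -0.    0.77  1.69]
-26,26,102 shift [ 4.8 -0.5  0.6] turn -0.1
t 3.3 mixer [-30.8  25.5] 102.6 yaw -0.12815906867521587 F [-0.1  0.1 -0.7] j [-0.01  0.55  1.82 -0.    0.77  1.69]
```

View pics/c1.png

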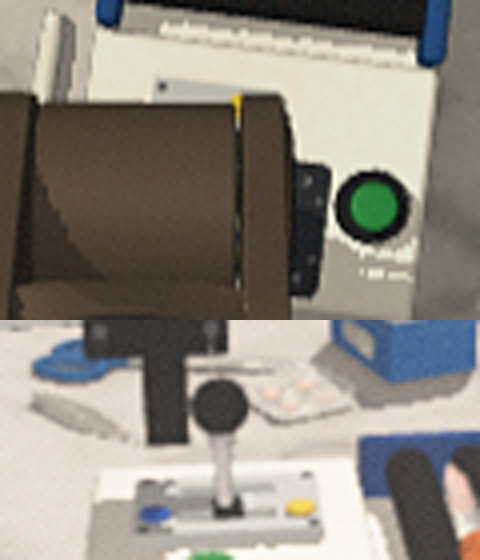

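The side view shows the ball touching the fingers at about side pixel (284.8,181.3), with the stalk near the cross passage. I'll compute its mixer x.

```bash
cat > bx.py <<'E'
from m import *
import go
def bx(u,v,y):
    o,d=ray("side",u,v);o=np.r_[go.R.T@(o[:2]-go.tt),o[2]];d=np.r_[go.R.T@d[:2],d[2]]
    return (o+d*(y-o[1])/d[1]).round(1)
E
python3 -c "
from bx import *
print(bx(284.75,181.3,27),bx(273,183.3,27))"; python3 go.py -27,26,102
```

```text
t 3.4 mixer [-31.9  25.4] 102.4 yaw -0.12817140265992855 F [-0.3 -0.2  0.6] j [-0.01  0.55  1.82 -0.    0.77  1.69]
[ -2.9  27.  120.6] [-28.2  27.  117.1]
t 3.4 mixer [-31.9  25.4] 102.4 yaw -0.12817140265992855 F [-0.3 -0.2  0.6] j [-0.01  0.55  1.82 -0.    0.77  1.69]
-27,26,102 shift [ 4.9 -0.6  0.4] turn -0.1
```

Call:
step_arm([
  [[3,0,0,0,-1],[5,0,0,0,-1],[5,0,0,0,-1],[-15,0,0,0,-1],[-15,-20,0,0,-1],[-15,-37,0,0,-1],[10,-37,0,0,-1],[31,-37,0,0,-1]],
])

```text
t: 4.07
eef_pos: [597.2, 94.6, 103.0]
tcp_rot: [-3.142, -0.001, -0.126]
ft_force: [0.3, -0.0, -0.1]
opening: 0.004
grip_force: 0.0
```

```bash
python3 go.py -1,0,102
python3 - <<'E'
from m import *
s=env.read_camera("side")
b,q=blob("side",s,(262,165,300,193),blk);print(b,q)
cv2.imwrite("pics/c2.png",cv2.resize(s[140:240,220:370],None,fx=4,fy=4,interpolation=2))
E
```

```text
t 4.0667 mixer [-0.5 63.5] 103.0 yaw -0.12635319667933498 F [ 0.3 -0.  -0.1] j [ 0.05  0.59  1.72 -0.    0.83  1.75]
-1,0,102 shift [-0.5 63.5  1. ] turn 0.1
[285.64935065 176.38095238] [ 18   0  13  23 231]
```

View pics/c2.png

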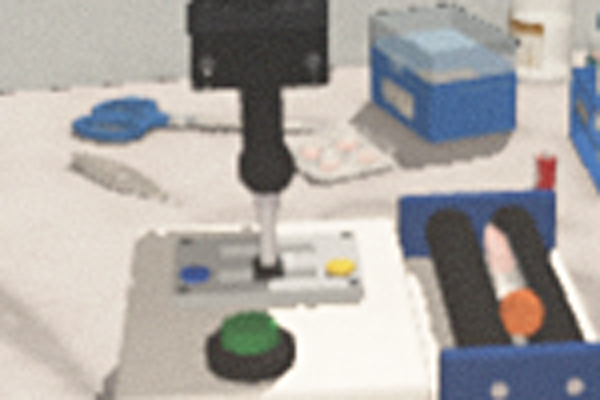

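The ball is at crop (265,163), so its x is about 0: it is lined up with the cross passage, with the fingers behind it on the left. I'll push it across.

Call:
step_arm([
  [[0,6,0,0,-1],[0,12,0,0,-1],[0,18,0,0,-1],[0,24,0,0,-1],[0,30,0,0,-1],[0,36,0,0,-1],[0,42,0,0,-1],[0,48,0,0,-1]],
])

```text
t: 4.78
eef_pos: [590.3, 45.3, 102.7]
tcp_rot: [3.141, -0.0, -0.128]
ft_force: [0.3, 0.8, 0.3]
opening: 0.008
grip_force: 0.5
```

Call:
step_arm([
  [[0,5,0,0,-1],[0,10,0,0,-1],[0,14,0,0,-1],[0,14,0,0,-1]],
])

```text
t: 5.12
eef_pos: [588.5, 31.4, 102.5]
tcp_rot: [3.141, 0.0, -0.129]
ft_force: [-0.4, 0.3, -0.3]
opening: 0.001
grip_force: 0.0
```

```bash
python3 go.py 0,0,102
python3 - <<'E'
from m import *
s=env.read_camera("side")
cv2.imwrite("pics/c3.png",cv2.resize(s[140:240,220:370],None,fx=4,fy=4,interpolation=2))
E
```

```text
t 5.1167 mixer [-1.2 -0.3] 102.5 yaw -0.12864563584914834 F [-0.4  0.3 -0.3] j [-0.06  0.57  1.76 -0.    0.81  1.64]
0,0,102 shift [ 1.2 -0.3  0.5] turn -0.1
```

View pics/c3.png

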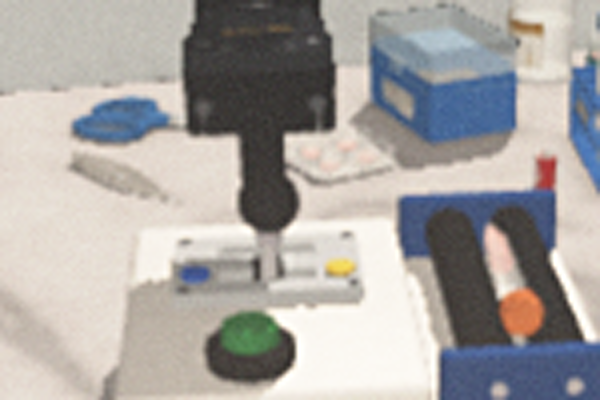

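The ball is now across in the right lane at crop (268,203), with the stalk at the right side of the gate. Next I'll go round to the far side and push it towards the operator.

Call:
step_arm([
  [[0,-8,0,0,-1],[0,-15,0,0,-1],[25,-15,0,0,-1],[46,-15,0,0,-1],[47,5,0,0,-1],[47,27,0,0,-1],[47,27,0,0,-1]],
])

```text
t: 5.75
eef_pos: [631.8, -2.2, 102.2]
tcp_rot: [3.141, 0.0, -0.129]
ft_force: [0.4, 0.8, -0.9]
opening: 0.004
grip_force: 0.0
```

Call:
step_arm([
  [[-7,0,0,0,-1],[-14,0,0,0,-1],[-20,0,0,0,-1],[-26,0,0,0,-1],[-32,0,0,0,-1],[-38,0,0,0,-1],[-43,0,0,0,-1],[-48,0,0,0,-1]],
])

```text
t: 6.42
eef_pos: [583.7, 5.7, 102.6]
tcp_rot: [3.142, -0.0, -0.128]
ft_force: [2.3, 0.1, -1.3]
opening: 0.005
grip_force: 1.0
```

```bash
python3 go.py -7,-27,102
```

```text
t 6.4167 mixer [ -2.7 -26.5] 102.6 yaw -0.12809223031780892 F [ 2.3  0.1 -1.3] j [-0.1   0.57  1.77 -0.    0.8   1.6 ]
-7,-27,102 shift [-4.3  0.5  0.6] turn -0.0
```

Call:
step_arm([
  [[-2,0,0,0,-1],[-4,0,0,0,-1],[-5,0,0,0,-1],[-5,0,0,0,-1]],
])

```text
t: 6.75
eef_pos: [579.3, 6.2, 102.6]
tcp_rot: [-3.142, -0.0, -0.128]
ft_force: [1.8, 0.9, -1.1]
opening: 0.008
grip_force: 0.8
```

Call:
step_arm([
  [[-1,0,0,0,-1],[-2,0,0,0,-1],[-2,0,0,0,-1]],
])

```text
t: 7.0
eef_pos: [578.4, 6.3, 102.6]
tcp_rot: [-3.141, -0.003, -0.128]
ft_force: [8.1, 0.4, -5.1]
opening: 0.003
grip_force: 3.6
```

The force has risen to 8 N, so the lever is at the slot end. I'll back off, rise and move over the button.

Call:
step_arm([
  [[12,0,0,0,-1],[20,0,0,0,-1],[20,0,-35,0,-1],[20,0,-65,0,-1],[18,35,-65,0,-1],[0,71,-65,0,-1],[0,71,-65,0,-1],[0,71,-65,0,-1]],
])

```text
t: 7.67
eef_pos: [567.6, -65.3, 167.9]
tcp_rot: [3.142, 0.0, -0.131]
ft_force: [0.8, -0.3, 0.2]
opening: 0.003
grip_force: 0.0
```

```bash
python3 go.py -10,-98,95 -10,-98,86
python3 - <<'E'
from m import *
s=env.read_camera("side");t=env.read_camera("top")
cv2.imwrite("pics/c4.png",np.vstack([cv2.resize(s[140:240,220:370],None,fx=4,fy=4,interpolation=2)[:300],cv2.resize(t[200:270,240:390],None,fx=4,fy=4,interpolation=2)]))
E
```

```text
t 7.6667 mixer [ -9.7 -98.9] 167.9 yaw -0.13073796262671022 F [ 0.8 -0.3  0.2] j [-0.23  0.47  1.75 -0.    0.93  1.47]
-10,-98,95 shift [-0.3 -0.9 72.9] turn -0.2
-10,-98,86 shift [-0.3 -0.9 81.9] turn -0.2
```

View pics/c4.png

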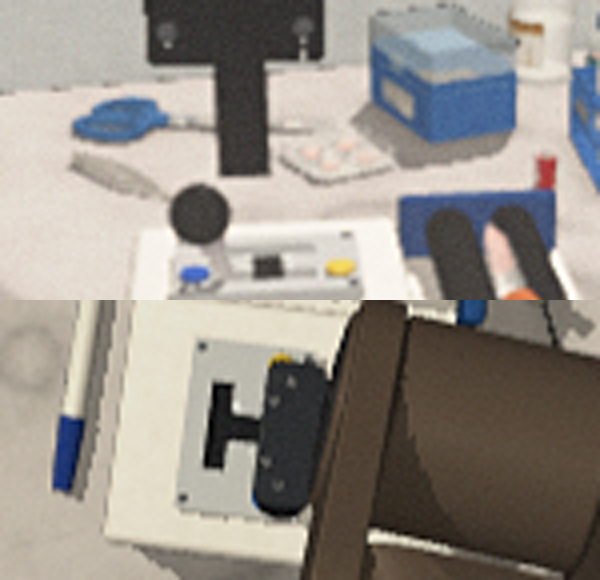

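The side view shows the ball at crop (200,213), leaning over the blue tag. I'll verify its x, then press.

```bash
python3 -c "
from bx import *
print(bx(270,193.2,-27))"
```

```text
t 7.7667 mixer [ -9.  -97.4] 167.6 yaw -0.1285406191897538 F [0.2 0.6 0.1] j [-0.23  0.47  1.74  0.    0.93  1.47]
[-33.7 -27.  117. ]
```

Call:
step_arm([
  [[0,-1,30,0,-1],[0,-1,60,0,-1],[0,-1,71,0,-1],[0,-1,76,0,-1],[0,-1,79,0,-1],[0,-1,81,0,-1],[0,-1,82,0,-1],[0,-1,82,0,-1]],
])

```text
t: 8.43
eef_pos: [568.8, -62.8, 86.6]
tcp_rot: [-3.142, -0.002, -0.128]
ft_force: [-2.6, 2.9, 5.6]
opening: 0.001
grip_force: 2.3
```

Call:
step_arm([
  [[0,0,1,0,-1],[0,0,2,0,-1],[0,0,2,0,-1]],
])

```text
t: 8.68
eef_pos: [569.0, -62.9, 86.0]
tcp_rot: [3.142, -0.003, -0.128]
ft_force: [-5.6, 3.3, 20.7]
opening: 0.006
grip_force: 10.4
```

The force jumped to 21 N with the tip at z = 86, so the button is on its bottom stop. I'll rise clear.

Call:
step_arm([
  [[0,0,2,0,-1],[0,0,-20,0,-1],[0,0,-55,0,-1],[0,0,-90,0,-1],[0,0,-130,0,-1],[0,0,-130,0,-1]],
])

```text
t: 9.18
eef_pos: [571.2, -63.8, 221.4]
tcp_rot: [3.14, -0.012, -0.128]
ft_force: [0.4, 0.9, -0.2]
opening: 0.007
grip_force: 0.0
```

Call:
step_arm([
  [[-40,40,0,0,-1],[-60,80,0,0,-1],[-70,120,0,0,-1],[-70,160,0,0,-1],[-70,200,0,0,-1],[-70,220,0,0,-1],[-70,220,0,0,-1],[-70,220,0,0,-1]],
])

```text
t: 9.85
eef_pos: [470.5, -274.0, 213.7]
tcp_rot: [3.141, -0.001, -0.131]
ft_force: [0.7, -0.2, 0.3]
opening: 0.007
grip_force: 0.0
```

```bash
python3 go.py
python3 - <<'E'
from m import *
s=env.read_camera("side");t=env.read_camera("top")
cv2.imwrite("pics/c5.png",np.vstack([cv2.resize(s[140:290,220:400],None,fx=3,fy=2,interpolation=2),cv2.resize(t[180:270,240:420],None,fx=3,fy=3,interpolation=2)]))
E
```

```text
t 9.85 mixer [ -79.5 -318.2] 213.7 yaw -0.13110094494369484 F [ 0.7 -0.2  0.3] j [-0.65  0.38  1.76 -0.    1.    1.05]
```

View pics/c5.png

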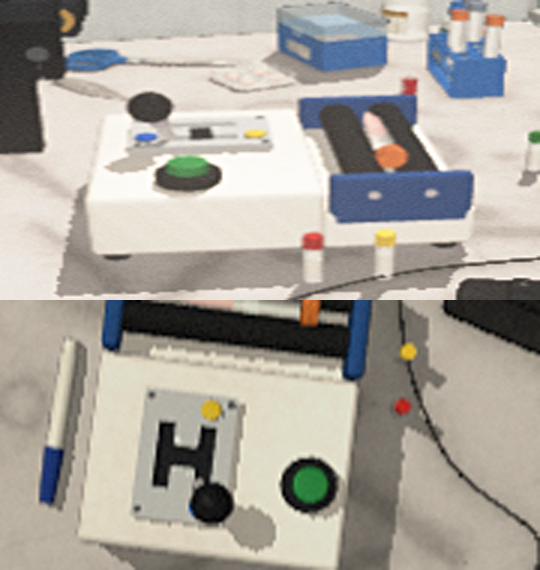

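The lever is home at the blue tag (ball at top crop (212,503)), the button is up, the loose items look undisturbed and the arm is clear.

```bash
python3 -c "
from cell import env
print(env.job_done())"
```

```text
the job is handed in; nothing more can be done
None
```

The job is handed in, with no verdict returned: the lever is home in the near-right slot at the blue tag, the start button was pressed to its stop and came back up, the tube, marker and vials look undisturbed, and the arm is clear.

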